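# Finish the cross-stacked batten crib for the press table

### The arm

A 7-joint arm with a two-finger parallel gripper is mounted at the origin on the work surface. World frame = base frame: x ahead of the robot, y to its left, z up, the work surface at z = 0. Lengths are in m, angles in rad, forces in N, time in s.
With the tool pointing down it reaches from about 0.4 to 0.9 m from the base axis. Payload 5.5 kg.
Tool frame: the origin (TCP) lies at the very end of the fingers, on their centre line; the grasp point (between the pads) lies ctrl.grasp_offset behind it (ctrl.grasp_offset is the distance from the TCP to the grasp point, in m); z points along the fingers, x is the direction in which the jaws open and shut, and the axes are right-handed (so a half turn about z gives the same grasp; the last joint's range is limited). The gripper opens to 85 mm and grips with 20 to 120 N. Pads are 22 mm wide; open, the fingers measure 114 mm over their backs; the gripper's body (76 mm by 85 mm) begins 54 mm behind the grasp point. The pads swing forward as they close: fully open they stand 13 mm farther back than shut.
Start: joints at [1.57, 0.501, -0.427, 1.55, 0.221, 1.138, -0.21], TCP at [0.17, -0.628, 0.231] pointing down, gripper open.
Joint ranges: [-2.88, 2.88], [-0.31, 2.03], [-1.54, 1.56], [0.2, 2.42], [-1.41, 4.55], [0.19, 2.02], [-2.57, 2.57]. Speed limits (rad/s): [2.57, 2.57, 3.14, 3.14, 3.14, 3.14, 3.14].

### API

Orientations are given as [roll, pitch, yaw] about the fixed x, y, z axes, in that order (R = Rz(yaw) Ry(pitch) Rx(roll)).
In Python, from cell import ctrl gives the robot as it stands. The module is installed in compiled form; this text tells all that it offers.
- The arm moves only by the tool step_arm, never from a script. Its argument "targets" is a list of rows, each an object with "dp": the shift along the tool's x, y, z in mm, a list of three; "dr": the turn, a rotation vector about the tool's x, y, z in rad, a list of three; "fingers": the opening, from 0 (shut) to 1 (fully open). In form: [{"dp": [dx, dy, dz], "dr": [ax, ay, az], "fingers": fingers}, ...]. A call has 1 to 10 rows; each row shifts and turns the commanded pose from where the row before left it, along the tool's axes as they then stand; what a row does not reach is not made up. A row lasts 1/8 s, in which the tool goes at most 62.5 mm and 10.7 degrees, less where a joint would pass 70% of its speed; a pose out of reach is approached as far as the arm can. A call is refused whole if a number of a shift passes 62.5 or a number of a turn 0.188, either way. A call with a gripper value outside its range is refused whole. The fingers move at their own pace and stop on an object; "newtons" is the grip in N (left out, the last holds). Time passes only in rows, so rows that do not move let the fingers close. It gives the time, the measured TCP pose, the force and the opening at its end, in the units of the state.
- ctrl.state(): the state, without advancing time (a new reading comes with each control period).
- ctrl.grab_frame(name): name is "scene" or "top" or "wrist"; returns the picture (384x512x3 uint8, blue, green, red); there is no depth.
- ctrl.camera_params(name): a dict with "vertical_fov" (degrees; the focal length in pixels is half the picture's height over the tangent of half this angle, whatever the lens; pixels are square), "cx", "cy" (the principal point, pixels), "rvec" (rotation vector, rad) and "tvec" (3), from world to camera coordinates, as OpenCV has them; the wrist camera has in their place "tool_from_camera" (4x4, takes a point from camera to tool coordinates, whose origin is the TCP and whose axes are the tool frame's). Camera axes: x right, y down, z forward; pixel columns grow to the right and rows downward; lengths in m; the calibration is good to about 2 mm. A picture is of the moment at which its call begins: read the wrist's pose just before it. camera_params takes no time and is no camera call.
- ctrl.sign_off(): hands the job in, once; it reports no verdict.
The state is a dict: "time_s": time; "joints": joint angles; "joint_vel": joint speeds; "joint_efforts": joint torques, N m; "tcp_pos": TCP position; "eef_rot": TCP orientation; "force": force on the tool from outside, world axes, zero at the start; "torque": the same for the moment, N m; "finger_gap": finger opening in m.
Only numpy, scipy, OpenCV 4.12 (cv2) and the standard library are available. Lean on these libraries where they do the work, as an engineer would, in place of code of your own. Each camera call takes 0.05 s, during which the arm holds its last target.

### The job

Finish the wooden support crib on the bench, whose layers of battens lie crosswise: first lay the middle-length loose batten in the empty place of the second layer, level and parallel to the batten already screwed down there and as its mirror image. Then lay the longest batten flat on top, crosswise to that second layer, over the middle of the crib. Set both down without dropping them, let go, and leave the short offcut where it lies.

Things in the scene. Friction and masses are not known exactly. Their poses are not given: they have to be found in the camera images.
- crib: fixed unfinished crib, any yaw, origin under its centre at bench height, z up. Grey board 190 x 190 x 12 mm; on it battens 160 x 30 x 20: two along x at y = +-55 mm (top 32 mm high), above them one along y at x = -55 (top 52). Empty place: x = +55, y = 0, along y, batten centre 42 mm high; two dark dots mark it. Long batten's place: on top along x, at x = y = 0, centre 62 mm high.
- batten_mid (a point): the middle-length loose batten, for the empty place of the second layer: pale wood, about 65 g, 160 mm long, 30 mm wide, 20 mm thick, lying flat on the bench at the start. This point is its centre, 10 mm above its underside; its x axis runs along its length, y across its width, z up. 
- cap_mid (a point): the longest loose batten, for the top: pale wood, about 85 g, 210 mm long, 30 mm wide, 20 mm thick, lying flat on the bench at the start. This point is its centre, 10 mm above its underside; its x axis runs along its length, y across its width, z up. 
- offcut_mid (a point): the short offcut, not needed, to be left where it is: pale wood, 90 mm long, 30 mm wide, 20 mm thick, lying flat on the bench at the start. This point is its centre, 10 mm above its underside; its x axis runs along its length, y across its width, z up. 
Mind the look-alikes: they are no part of the job. What is shaped like the part that bears cap_mid but purple is not meant.

How it is judged:
On the way:
1. the 160 mm batten lies released in the empty place of the second layer (x of batten_mid in the frame of crib between 0.04 and 0.07 m and y of batten_mid in the frame of crib between -0.02 and 0.02 m and z of batten_mid in the frame of crib between 0.038 and 0.046 m and angle between the x axis of batten_mid and the y axis of crib, either way round below 0.2 rad and contact force between batten and the fingers below 0.3 N and linear speed of batten below 0.03 m/s), for 0.2 s.
At the end, for the whole second after the job is handed in: In the crib's frame the 160 mm batten lies at x +55 within 15, y 0 within 20 mm, along y; the 210 mm batten lies on top at x 0 within 20, y 0 within 15 mm, along x; both within 0.2 rad and 4 mm of height, released, at rest; the offcut moved at most 30 mm (all of step 1 and x of cap_mid in the frame of crib between -0.02 and 0.02 m and y of cap_mid in the frame of crib between -0.015 and 0.015 m and z of cap_mid in the frame of crib between 0.058 and 0.066 m and angle between the x axis of cap_mid and the x axis of crib, either way round below 0.2 rad and contact force between cap and the fingers below 0.3 N and linear speed of cap below 0.03 m/s); the robot touches nothing.
It fails at once if the short offcut is moved more than 30 mm (distance of offcut_mid from where it was at the start of the episode above 0.03 m).
It fails at once if the 160 mm batten is dropped from a height (falls faster than 0.75 m/s out of the fingers; a fall of about 30 mm) (linear speed of batten above 0.75 m/s and contact force between batten and the fingers below 0.05 N).
It fails at once if the 210 mm batten is dropped from a height (falls faster than 0.75 m/s out of the fingers; a fall of about 30 mm) (linear speed of cap above 0.75 m/s and contact force between cap and the fingers below 0.05 N).
It also fails if it takes over 56 s, if anything falls off the work surface, if the arm or the gripper's body presses on something with over 40 N, if the wrist force passes 120 N, or if a joint passes its speed limit or range.

## Working session

There is one attempt and no reset: what is moved stays moved. The work goes in short steps, Python scripts to look and compute and a tool call to move; the robot and the scene stay as the last step left them, time stands still between calls to the robot, and variables do not carry over. Pictures are saved under pics/ and viewed, and the job is handed in when it is done.

Besides the shell and the picture viewer there is one more tool, called after "Request:" by a JSON object that holds its "method" and its "body". step_arm: Moves the arm, as the interface text tells. Its arguments: {"type":"object","properties":{"targets":{"type":"array","items":{"type":"object","properties":{"dp":{"type":"array","items":{"type":"number"}},"dr":{"type":"array","items":{"type":"number"}},"fingers":{"type":"number"}}}},"newtons":{"type":"number"}},"required":["targets"]}

```bash
mkdir -p pics
python3 - <<'E'
from cell import ctrl
import cv2
s=ctrl.state();print(s['time_s'],s['tcp_pos'],s['eef_rot'],s['finger_gap'],ctrl.grasp_offset)
for n in("scene","top"):
    cv2.imwrite(f"pics/{n}0.png",ctrl.grab_frame(n));print(ctrl.camera_params(n))
print(ctrl.camera_params("wrist"))
E
```

```text
0.0 [ 0.16923081 -0.62683933  0.23022368] [-3.14152681e+00  2.02106937e-03 -1.30701101e+00] 0.08542964598185784 0.0187
{'vertical_fov': 53.71590989794778, 'cx': 254.37459418514536, 'cy': 190.75585826356107, 'rvec': array([ 2.06608568,  1.29392147, -0.54531308]), 'tvec': array([-0.21974128, -0.22789475,  1.11746279])}
{'vertical_fov': 46.39442928375002, 'cx': 253.23980748621415, 'cy': 186.3000003492825, 'rvec': array([ 2.20935784, -1.97491966,  0.21697148]), 'tvec': array([0.0212881 , 0.45122531, 0.85890569])}
{'vertical_fov': 66.71912115167086, 'cx': 261.5261608002103, 'cy': 186.18129111658249, 'tool_from_camera': array([[ 9.99999702e-01,  6.24832958e-04, -4.53162706e-04,
        -9.88364579e-06],
       [-4.42737530e-04,  9.45251161e-01,  3.26343450e-01,
        -8.44281537e-02],
       [ 6.32262717e-04, -3.26343152e-01,  9.45251156e-01,
        -1.42397435e-01],
       [ 0.00000000e+00,  0.00000000e+00,  0.00000000e+00,
         1.00000000e+00]])}
```

View pics/scene0.png

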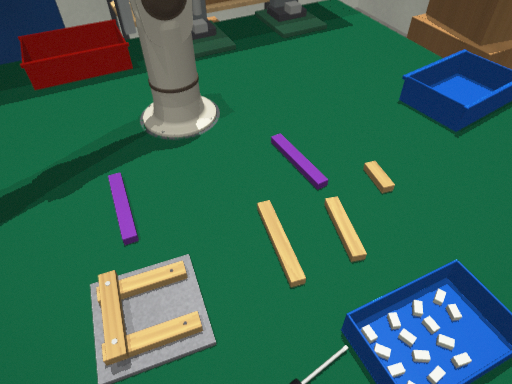

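View pics/top0.png

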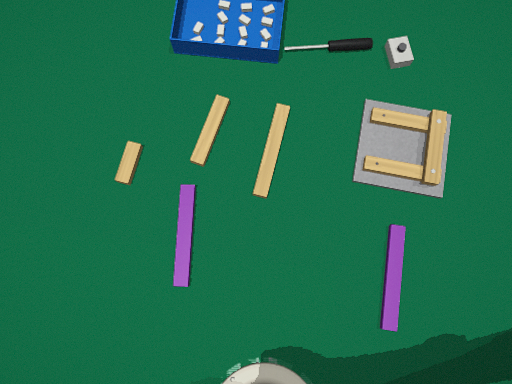

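Candidates in top view: short offcut (128,162), 160 mm batten (210,130), 210 mm batten (272,150), and purple look-alikes (185,235) and (394,277). I choose the pale pieces at (210,130) and (272,150). Next: measure and make a close crop.

```bash
cat > h.py <<'E'
import numpy as np,cv2
from cell import ctrl
def K(p):
    f=192/np.tan(np.radians(p['vertical_fov'])/2); return np.array([[f,0,p['cx']],[0,f,p['cy']],[0,0,1.]])
def cast(px,z,name='top',tool=None):
    p=ctrl.camera_params(name); k=K(p)
    if name=='wrist':
        T=tool@p['tool_from_camera']; R=T[:3,:3]; c=T[:3,3]
    else:
        Rw=cv2.Rodrigues(p['rvec'])[0]; R=Rw.T; c=-R@p['tvec']
    px=np.atleast_2d(np.asarray(px,float)); d=(R@np.linalg.inv(k)@np.c_[px,np.ones(len(px))].T).T
    return c+d*((z-c[2])/d[:,2])[:,None]
def proj(P,name='top',tool=None):
    p=ctrl.camera_params(name);P=np.atleast_2d(P)
    if name=='wrist':
        T=np.linalg.inv(tool@p['tool_from_camera']); q=P@T[:3,:3].T+T[:3,3]
    else: q=P@cv2.Rodrigues(p['rvec'])[0].T+p['tvec']
    q=q@K(p).T; return q[:,:2]/q[:,2:]
def pose(s):
    from scipy.spatial.transform import Rotation as r
    T=np.eye(4);T[:3,:3]=r.from_euler('xyz',s['eef_rot']).as_matrix();T[:3,3]=s['tcp_pos'];return T
def rect(c,z,name='top',tool=None):
    w=cast(c.reshape(-1,2),z,name,tool)[:,:2]
    (cx,cy),(a,b),an=cv2.minAreaRect((w*1000).astype(np.float32))
    if a<b: a,b,an=b,a,an+90
    return np.round([cx,cy,a,b,(an+90)%180-90],1)
E
python3 - <<'E'
from h import *
for n in('top','scene'):
    im=cv2.imread(f'pics/{n}0.png');hsv=cv2.cvtColor(im,cv2.COLOR_BGR2HSV)
    wood=cv2.inRange(hsv,(8,60,120),(30,255,255))
    print(n)
    for c in cv2.findContours(wood,cv2.RETR_EXTERNAL,cv2.CHAIN_APPROX_NONE)[0]:
        if cv2.contourArea(c)<250: continue
        m=c.reshape(-1,2).mean(0); print(m.round(),cv2.contourArea(c),rect(c,.02,n), rect(c,.052,n))
    grey=cv2.inRange(hsv,(0,0,90),(180,40,200))
    for c in cv2.findContours(grey,cv2.RETR_EXTERNAL,cv2.CHAIN_APPROX_NONE)[0]:
        if cv2.contourArea(c)<2500: continue
        print('grey',c.reshape(-1,2).mean(0).round(),rect(c,.012,n))
im=cv2.imread('pics/top0.png');print([im[y,x] for x,y in((210,130),(272,150),(435,150))])
cv2.imwrite('pics/crop0.png',cv2.resize(im[80:210,100:460],None,fx=2.2,fy=2.2,interpolation=cv2.INTER_CUBIC))
E
```

```text
top
[393. 167.] 739.5 [ 528.3 -217.2  123.6   30.7   85.4] [ 518.4 -208.1  119.3   29.6   85.4]
[127. 162.] 534.5 [476.8 344.8  89.7  30.5  -7.9] [468.7 334.4  86.6  29.5  -7.9]
[435. 146.] 1048.0 [ 584.9 -305.9  165.    34.7   -4.8] [ 573.1 -293.7  159.3   33.5   -4.8]
[400. 118.] 685.5 [ 639.1 -226.5  123.8   30.5   85. ] [ 625.4 -217.1  119.5   29.4   85. ]
[271. 150.] 1247.5 [539.7  43.  210.1  30.8  -8.2] [529.4  43.1 202.8  29.7  -8.2]
[209. 129.] 916.0 [569.4 181.2 159.8  30.6 -13.4] [558.1 176.5 154.2  29.5 -13.4]
grey [404. 148.] [ 577.6 -237.5  191.2  189.7   85.2]
scene
[163. 331.] 1249.5 [ 631.9 -226.5  122.8   31.4   85. ] [ 648.5 -225.1  116.4   29.8   85. ]
[110. 316.] 1650.5 [ 558.2 -302.9  171.6   36.7   -4.9] [ 578.6 -297.6  162.7   34.8   -4.9]
[151. 277.] 905.5 [ 520.8 -217.   122.7   32.2   85.1] [ 543.2 -216.1  116.4   30.5   85.1]
[281. 241.] 1176.5 [544.2  38.7 210.   30.4  -8.2] [565.4  26.2 199.1  28.9  -8.2]
[345. 227.] 815.5 [574.4 176.2 160.5  30.4 -13.3] [594.  156.6 152.2  28.8 -13.3]
[379. 174.] 309.5 [482.7 339.   91.7  30.6  -7.7] [507.1 310.9  86.9  29.   -7.7]
[463.  35.] 623.0 [ -22.3 1135.1  385.4  160.8    2.1] [  28.3 1065.6  365.4  152.4    2.1]
[233.   4.] 275.5 [-680.2  463.5  268.7   88.2   89.9] [-595.4  428.9  254.7   83.6   89.9]
grey [147. 317.] [ 581.8 -240.4  189.7  188.5   -4.9]
grey [167.  35.] [-544.7  145.1  866.6  354.9   -6.3]
[array([125, 183, 211], dtype=uint8), array([124, 181, 210], dtype=uint8), array([121, 177, 205], dtype=uint8)]
```

View pics/crop0.png

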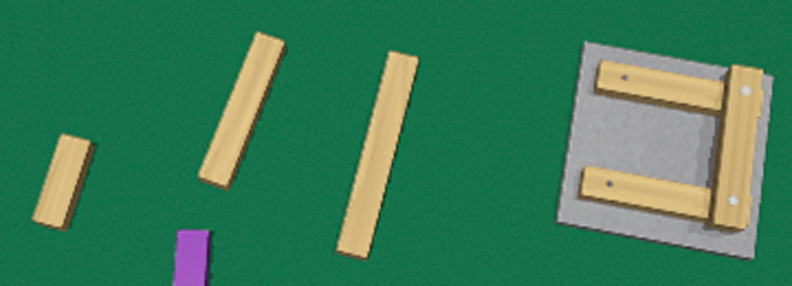

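Crop confirms: offcut left, 160 mm batten, 210 mm batten, crib with its free side towards +y. Moving above the crib for a wrist look.

Request:
{"method": "step_arm", "body": {"targets": [{"dp":[-12,-22,0],"fingers":1},{"dp":[-24,-45,0],"fingers":1},{"dp":[-24,-45,0],"fingers":1},{"dp":[-24,-45,0],"fingers":1},{"dp":[-24,-45,0],"fingers":1},{"dp":[-24,-45,0],"fingers":1},{"dp":[-24,-45,0],"fingers":1},{"dp":[-24,-45,0],"fingers":1},{"dp":[-24,-45,0],"fingers":1},{"dp":[-24,-45,0],"fingers":1}]}}

```text
invalid input at $.targets[0]: expected keys dp, dr, fingers
```

Request:
{"method": "step_arm", "body": {"targets": [{"dp":[-24,-45,0],"fingers":1},{"dp":[-24,-45,0],"fingers":1},{"dp":[-5,-10,0],"fingers":1},{"dp":[0,0,0],"fingers":1},{"dp":[0,0,0],"fingers":1}]}}

```text
invalid input at $.targets[0]: expected keys dp, dr, fingers
```

Run:
```python
from h import *
s=ctrl.state();T=pose(s);print(s['time_s'],s['tcp_pos'],s['eef_rot'],s['joints'].round(2) if hasattr(s['joints'],'round') else s['joints'])
im=ctrl.grab_frame('wrist');cv2.imwrite('pics/w1.png',im);np.save('w1.npy',T)
hsv=cv2.cvtColor(im,cv2.COLOR_BGR2HSV)
for nm,m,zs in(('wood',cv2.inRange(hsv,(8,60,120),(30,255,255)),(.02,.032,.052)),('grey',cv2.inRange(hsv,(0,0,90),(180,40,200)),(.012,))):
    for c in cv2.findContours(m,cv2.RETR_EXTERNAL,cv2.CHAIN_APPROX_NONE)[0]:
        if cv2.contourArea(c)<1000: continue
        print(nm,c.reshape(-1,2).mean(0).round(),[list(map(float,rect(c,z,'wrist',T))) for z in zs])
```

```text
0.1 [ 0.16923833 -0.62694028  0.23034439] [-3.14157479e+00  1.76135427e-03 -1.30699521e+00] [ 1.57  0.5  -0.43  1.55  0.22  1.14 -0.21]
wood [414. 105.] [[286.8, -790.6, 229.0, 220.1, -6.7], [285.6, -784.3, 221.2, 212.6, -6.7], [283.5, -773.8, 208.2, 200.1, -6.7]]
```

View pics/w1.png

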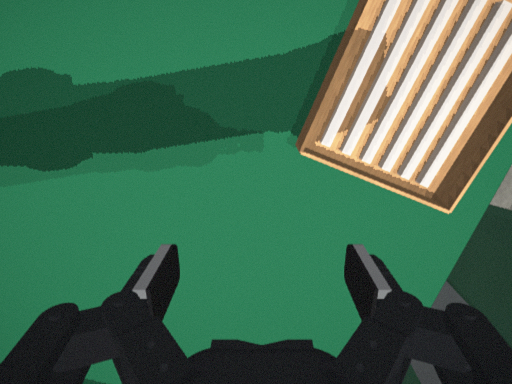

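The picture shows a box with rods to the upper right and the open fingers; the arm hasn't moved, because rows need "dr". Repeating with it.

Request:
{"method": "step_arm", "body": {"targets": [{"dp":[-12,-22,0],"dr":[0,0,0],"fingers":1},{"dp":[-24,-45,0],"dr":[0,0,0],"fingers":1},{"dp":[-24,-45,0],"dr":[0,0,0],"fingers":1},{"dp":[-24,-45,0],"dr":[0,0,0],"fingers":1},{"dp":[-24,-45,0],"dr":[0,0,0],"fingers":1},{"dp":[-24,-45,0],"dr":[0,0,0],"fingers":1},{"dp":[-24,-45,0],"dr":[0,0,0],"fingers":1},{"dp":[-24,-45,0],"dr":[0,0,0],"fingers":1},{"dp":[-24,-45,0],"dr":[0,0,0],"fingers":1},{"dp":[-24,-45,0],"dr":[0,0,0],"fingers":1}]}}

```text
time_s: 1.4
tcp_pos: [0.5236, -0.2929, 0.2315]
eef_rot: [-3.141, 0.0, -1.306]
force: [0.8, -0.6, 0.1]
finger_gap: 0.0853
```

Request:
{"method": "step_arm", "body": {"targets": [{"dp":[-24,-45,0],"dr":[0,0,0],"fingers":1},{"dp":[-24,-45,0],"dr":[0,0,0],"fingers":1},{"dp":[-5,-10,0],"dr":[0,0,0],"fingers":1},{"dp":[0,0,0],"dr":[0,0,0],"fingers":1},{"dp":[0,0,0],"dr":[0,0,0],"fingers":1}]}}

```text
time_s: 2.02
tcp_pos: [0.6037, -0.2203, 0.2311]
eef_rot: [3.14, -0.001, -1.309]
force: [-0.7, -0.5, -0.4]
finger_gap: 0.0855
```

```bash
cat > look.py <<'E'
from h import *
import sys
n=sys.argv[1]
s=ctrl.state();T=pose(s);print(s['time_s'],s['tcp_pos'],s['eef_rot'],np.round(s['joints'],2))
im=ctrl.grab_frame('wrist');cv2.imwrite(f'pics/{n}.png',im);np.save(f'{n}.npy',T)
hsv=cv2.cvtColor(im,cv2.COLOR_BGR2HSV)
for nm,m,zs in(('wood',cv2.inRange(hsv,(8,60,120),(30,255,255)),(.02,.032,.052)),('grey',cv2.inRange(hsv,(0,0,90),(180,40,200)),(.012,))):
    for c in cv2.findContours(m,cv2.RETR_EXTERNAL,cv2.CHAIN_APPROX_NONE)[0]:
        if cv2.contourArea(c)<1000: continue
        print(nm,c.reshape(-1,2).mean(0).round(),[list(map(float,rect(c,z,'wrist',T))) for z in zs])
E
python3 look.py w2
```

```text
2.025 [ 0.60373554 -0.22032949  0.23108585] [ 3.14012362e+00 -7.22377898e-04 -1.30893186e+00] [ 0.73  0.52 -0.59  1.57  0.31  1.15 -1.24]
wood [317. 196.] [[563.2, -304.2, 176.9, 38.9, -3.6], [567.3, -300.6, 170.9, 37.6, -3.6], [574.2, -294.6, 160.9, 35.4, -3.6]]
wood [265. 131.] [[633.5, -225.6, 125.2, 32.3, 85.2], [635.3, -224.7, 120.9, 31.2, 85.2], [638.2, -223.1, 113.8, 29.4, 85.2]]
wood [ 49. 140.] [[540.6, 36.8, 212.7, 39.1, -8.2], [545.5, 28.8, 205.4, 37.7, -8.2], [553.7, 15.5, 193.4, 35.5, -8.2]]
grey [266. 190.] [[577.2, -223.5, 122.7, 76.9, 85.2]]
grey [311. 153.] [[577.9, -247.8, 190.0, 171.8, -4.7]]
```

View pics/w2.png

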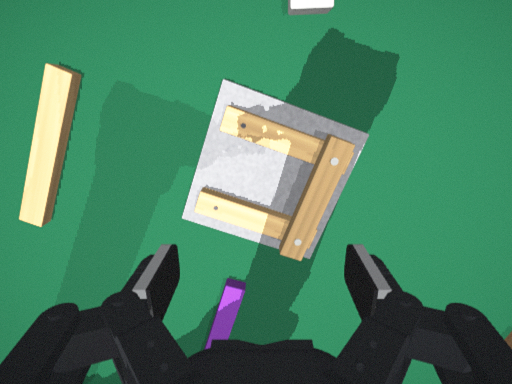

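Crib fully visible: screws at (335,161),(298,242), dots at (243,126),(215,208), board corners (224,80),(368,133),(183,219).

Run:
```python
from h import *
T=np.load('w2.npy');im=cv2.imread('pics/w2.png')
g=cv2.resize(im[70:270,170:380],None,fx=3,fy=3,interpolation=cv2.INTER_CUBIC);cv2.imwrite('pics/w2c.png',g[:600])
a=cast([[335,161],[298,242]],.052,'wrist',T);print(a,a.mean(0))
b=cast([[243,126],[215,208]],.032,'wrist',T);print(b,b.mean(0))
c=cast([[224,80],[368,133],[183,219]],.012,'wrist',T);print(c,(c[1]+c[2])/2)
for p in((a.mean(0)+b.mean(0))/2,b.mean(0)): print(p)
# top view
im=cv2.imread('pics/top0.png');cv2.imwrite('pics/topc.png',cv2.resize(im[90:205,345:460],None,fx=5,fy=5,interpolation=cv2.INTER_CUBIC))
```

```text
[[ 0.62852713 -0.29977711  0.052     ]
 [ 0.51832951 -0.29039249  0.052     ]] [ 0.57342832 -0.2950848   0.052     ]
[[ 0.6366767  -0.18925953  0.032     ]
 [ 0.52738874 -0.17950645  0.032     ]] [ 0.58203272 -0.18438299  0.032     ]
[[ 0.67946613 -0.15470589  0.012     ]
 [ 0.66551697 -0.33968788  0.012     ]
 [ 0.49082798 -0.13963256  0.012     ]] [ 0.57817248 -0.23966022  0.012     ]
[ 0.57773052 -0.23973389  0.042     ]
[ 0.58203272 -0.18438299  0.032     ]
```

View pics/w2c.png

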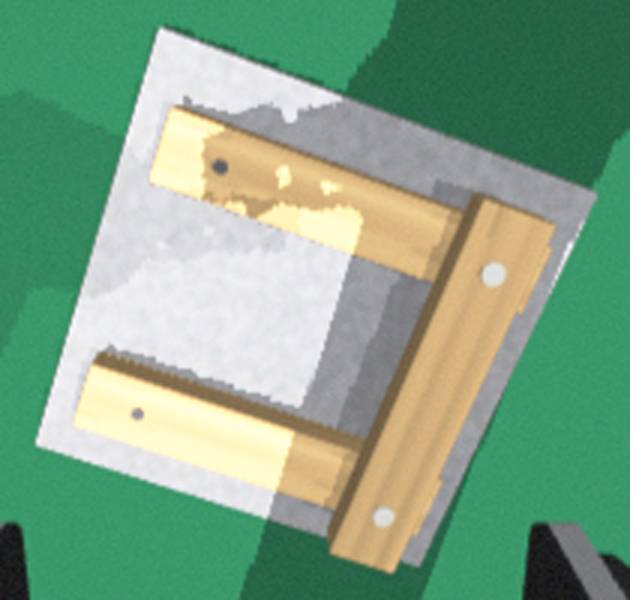

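View pics/topc.png

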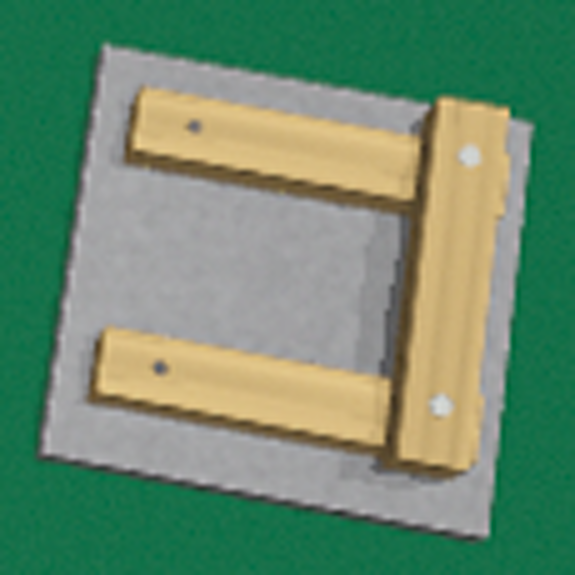

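Request:
{"method": "step_arm", "body": {"targets": [{"dp":[-25,-5,0],"dr":[0,0,0],"fingers":1},{"dp":[-49,-9,0],"dr":[0,0,0],"fingers":1},{"dp":[-49,-9,0],"dr":[0,0,0],"fingers":1},{"dp":[-49,-9,0],"dr":[0,0,0],"fingers":1},{"dp":[-49,-9,0],"dr":[0,0,0],"fingers":1},{"dp":[-49,-9,0],"dr":[0,0,0],"fingers":1},{"dp":[-49,-9,0],"dr":[0,0,0],"fingers":1},{"dp":[-49,-9,0],"dr":[0,0,0],"fingers":1},{"dp":[-25,-4,0],"dr":[0,0,0.1],"fingers":1},{"dp":[0,0,10],"dr":[0,0,0.13],"fingers":1}]}}

```text
time_s: 3.32
tcp_pos: [0.5719, 0.1815, 0.2223]
eef_rot: [-3.14, 0.001, -1.539]
force: [-0.4, -0.5, 0.3]
finger_gap: 0.0858
```

Request:
{"method": "step_arm", "body": {"targets": [{"dp":[0,0,15],"dr":[0,0,0.13],"fingers":1},{"dp":[0,0,15],"dr":[0,0,0.135],"fingers":1},{"dp":[0,0,0],"dr":[0,0,0],"fingers":1},{"dp":[0,0,0],"dr":[0,0,0],"fingers":1}]}}

```text
time_s: 3.82
tcp_pos: [0.5725, 0.1786, 0.192]
eef_rot: [-3.141, 0.0, -1.801]
force: [0.1, -0.2, -0.2]
finger_gap: 0.0854
```

```bash
python3 look.py w3
```

```text
3.825 [0.57250835 0.17857222 0.19198633] [-3.14071056e+00  7.20916403e-05 -1.80076940e+00] [ 0.09  0.48 -0.58  1.72  0.3   1.03 -2.39]
wood [265. 147.] [[580.5, 178.1, 138.9, 29.7, -12.4], [583.3, 177.4, 133.6, 28.6, -12.4], [588.0, 176.2, 124.8, 26.7, -12.4]]
wood [382. 160.] [[540.8, 45.7, 209.8, 35.3, -8.2], [545.1, 50.1, 201.8, 34.0, -8.2], [552.4, 57.3, 188.4, 31.7, -8.2]]
```

View pics/w3.png

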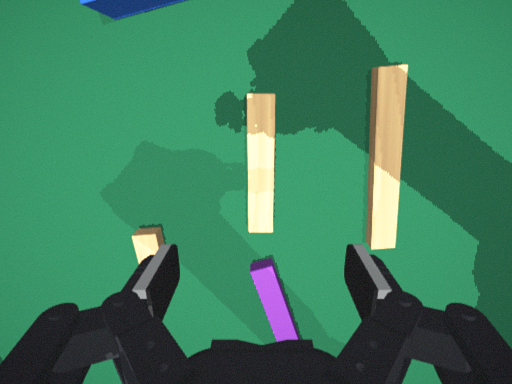

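Batten top face: corners about (247,94),(275,94),(248,233),(273,233); the cap is at (385,160), with its left side face visible.

Run:
```python
from h import *
T=np.load('w3.npy')
c=cast([[247,94],[275,94],[248,233],[273,233]],.02,'wrist',T);print(c.round(4),c.mean(0))
a=c[:2].mean(0)-c[2:].mean(0);print(np.linalg.norm(a),np.degrees(np.arctan2(a[1],a[0])))
c=cast([[380,66],[407,66],[374,248],[395,248]],.02,'wrist',T);print(c.round(4),c.mean(0))
a=c[:2].mean(0)-c[2:].mean(0);print(np.linalg.norm(a),np.degrees(np.arctan2(a[1],a[0])))
```

```text
[[0.6502 0.176  0.02  ]
 [0.6436 0.148  0.02  ]
 [0.4946 0.2138 0.02  ]
 [0.4877 0.1844 0.02  ]] [0.56902742 0.18057484 0.02      ]
0.16006587845634432 -13.400925171441402
[[0.6458 0.0402 0.02  ]
 [0.6397 0.014  0.02  ]
 [0.4393 0.0679 0.02  ]
 [0.4335 0.0427 0.02  ]] [0.53958215 0.04122162 0.02      ]
0.20824554369094178 -7.779953908408317
```

Request:
{"method": "step_arm", "body": {"targets": [{"dp":[-1,4,40],"dr":[0,0,0.003],"fingers":1},{"dp":[0,0,45],"dr":[0,0,0],"fingers":1},{"dp":[0,0,40],"dr":[0,0,0],"fingers":1},{"dp":[0,0,30],"dr":[0,0,0],"fingers":1},{"dp":[0,0,20],"dr":[0,0,0],"fingers":1},{"dp":[0,0,12],"dr":[0,0,0],"fingers":1},{"dp":[0,0,2],"dr":[0,0,0],"fingers":1},{"dp":[0,0,0],"dr":[0,0,0],"fingers":1}], "newtons": 40}}

```text
time_s: 4.88
tcp_pos: [0.5692, 0.1816, 0.0032]
eef_rot: [-3.14, 0.001, -1.805]
force: [0.2, 0.4, 0.9]
finger_gap: 0.0855
```

Request:
{"method": "step_arm", "body": {"targets": [{"dp":[0,0,0],"dr":[0,0,0],"fingers":0},{"dp":[0,0,0],"dr":[0,0,0],"fingers":0},{"dp":[0,0,0],"dr":[0,0,0],"fingers":0},{"dp":[0,0,0],"dr":[0,0,0],"fingers":0},{"dp":[0,0,0],"dr":[0,0,0],"fingers":0},{"dp":[0,0,0],"dr":[0,0,0],"fingers":0}]}}

```text
time_s: 5.62
tcp_pos: [0.5688, 0.1814, 0.0028]
eef_rot: [-3.141, 0.0, -1.805]
force: [-0.3, 0.3, 6.4]
finger_gap: 0.029
```

Request:
{"method": "step_arm", "body": {"targets": [{"dp":[0,0,-10],"dr":[0,0,0],"fingers":0},{"dp":[0,0,-25],"dr":[0,0,0],"fingers":0},{"dp":[0,0,-40],"dr":[0,0,0],"fingers":0},{"dp":[0,0,-40],"dr":[0,0,0],"fingers":0},{"dp":[0,0,-15],"dr":[0,0,0],"fingers":0},{"dp":[0,0,0],"dr":[0,0,0],"fingers":0}]}}

```text
time_s: 6.38
tcp_pos: [0.5688, 0.1812, 0.133]
eef_rot: [-3.14, 0.001, -1.805]
force: [-0.0, -0.1, -0.7]
finger_gap: 0.0289
```

```bash
python3 look.py w4
```

```text
6.375 [0.56882764 0.1812349  0.13302395] [-3.13997949e+00  5.47140875e-04 -1.80518629e+00] [ 0.04  0.54 -0.52  1.77  0.33  0.92 -2.43]
wood [130. 272.] [[500.6, 336.2, 60.2, 38.3, -8.4], [507.6, 328.0, 57.4, 36.5, -8.4], [519.4, 314.3, 52.7, 33.5, -8.4]]
wood [262. 213.] [[512.9, 194.7, 272.3, 60.2, -13.4], [519.4, 193.2, 259.5, 57.4, -13.4], [530.1, 190.6, 238.2, 52.7, -13.4]]
wood [411. 167.] [[540.7, 46.6, 209.3, 36.9, -8.2], [545.9, 52.0, 199.4, 35.2, -8.2], [554.5, 61.0, 183.1, 32.3, -8.2]]
```

View pics/w4.png

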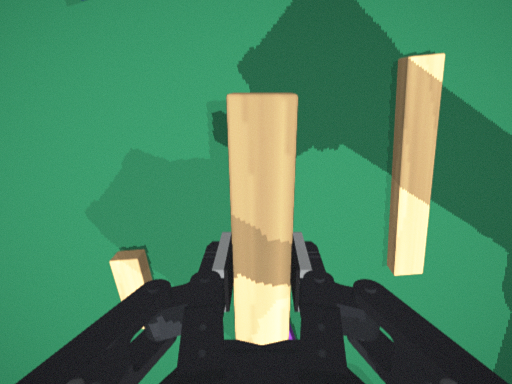

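Batten is held centrally and in line; far end at row 94–100, near end at about row 343.

Run:
```python
from h import *
T=np.load('w4.npy')
for px,z in(([262,94],.15),([262,102],.13),([262,343],.15)):
    c=cast(px,z,'wrist',T)[0];print(px,(np.linalg.inv(T)@np.r_[c,1])[:3]*1000)
im=cv2.imread('pics/w4.png');cv2.imwrite('pics/w4c.png',cv2.resize(im[80:130,210:320],None,fx=6,fy=6))
```

```text
[262, 94] [ 2.02110288e-02 -8.10600390e+01 -1.68453251e+01]
[262, 102] [ 4.26008281e-02 -7.68643244e+01  3.14792330e+00]
[262, 343] [  0.14915436  51.58616839 -17.05937604]
```

View pics/w4c.png

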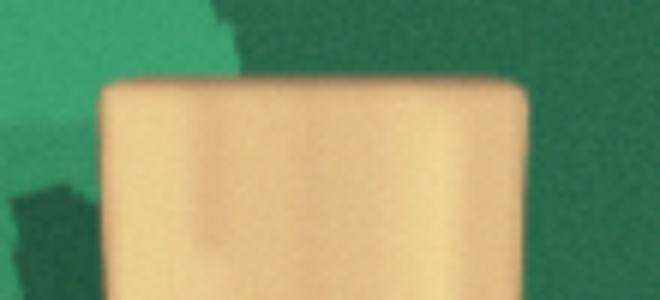

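Request:
{"method": "step_arm", "body": {"targets": [{"dp":[23,-6,0],"dr":[0,0,0],"fingers":0},{"dp":[44,-12,0],"dr":[0,0,0],"fingers":0},{"dp":[44,-12,0],"dr":[0,0,0],"fingers":0},{"dp":[44,-12,0],"dr":[0,0,0],"fingers":0},{"dp":[44,-13,0],"dr":[0,0,0],"fingers":0},{"dp":[44,-13,0],"dr":[0,0,0],"fingers":0},{"dp":[44,-12,0],"dr":[0,0,0],"fingers":0},{"dp":[44,-12,0],"dr":[0,0,0],"fingers":0},{"dp":[22,-6,0],"dr":[0,0,-0.05],"fingers":0},{"dp":[0,0,0],"dr":[0,0,-0.1],"fingers":0}]}}

```text
time_s: 7.68
tcp_pos: [0.5796, -0.1883, 0.1295]
eef_rot: [3.137, -0.001, -1.657]
force: [0.7, 0.1, -1.3]
finger_gap: 0.0289
```

Request:
{"method": "step_arm", "body": {"targets": [{"dp":[0,0,20],"dr":[0,0,0],"fingers":0},{"dp":[0,0,10],"dr":[0,0,0],"fingers":0},{"dp":[0,0,0],"dr":[0,0,0],"fingers":0}]}}

```text
time_s: 8.05
tcp_pos: [0.5802, -0.1837, 0.1]
eef_rot: [3.138, 0.001, -1.655]
force: [0.2, -0.1, -1.1]
finger_gap: 0.0289
```

```bash
python3 look.py w5; python3 -c "
from h import *
cv2.imwrite('pics/s5.png',ctrl.grab_frame('scene'))"
```

```text
8.05 [ 0.5802442  -0.18371056  0.09997767] [ 3.13763059e+00  1.15775672e-03 -1.65478475e+00] [ 0.62  0.6  -0.48  1.75  0.34  0.88 -1.67]
wood [345. 247.] [[520.5, -246.9, 67.4, 40.3, 85.3], [528.3, -243.9, 63.7, 38.1, 85.3], [541.3, -238.8, 57.7, 34.5, 85.3]]
wood [ 16. 249.] [[540.3, 41.0, 210.2, 30.7, -8.4], [547.0, 28.5, 198.9, 29.0, -8.4], [558.2, 7.6, 179.9, 26.3, -8.4]]
wood [288. 191.] [[537.1, -217.6, 238.1, 128.1, -5.0], [544.0, -216.1, 225.2, 121.2, -5.0], [555.5, -213.7, 203.8, 109.6, -5.0]]
wood [421. 188.] [[559.3, -310.8, 185.2, 34.9, -4.8], [565.0, -304.3, 175.2, 33.0, -4.8], [574.5, -293.5, 158.5, 29.9, -4.8]]
grey [332. 202.] [[551.2, -247.6, 124.2, 78.3, -4.8]]
grey [339.  78.] [[660.5, -246.3, 188.6, 24.6, 85.2]]
```

View pics/w5.png

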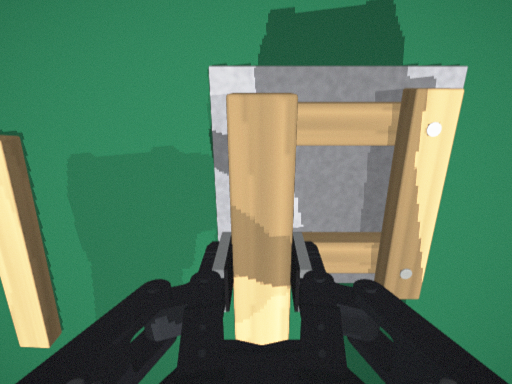

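View pics/s5.png

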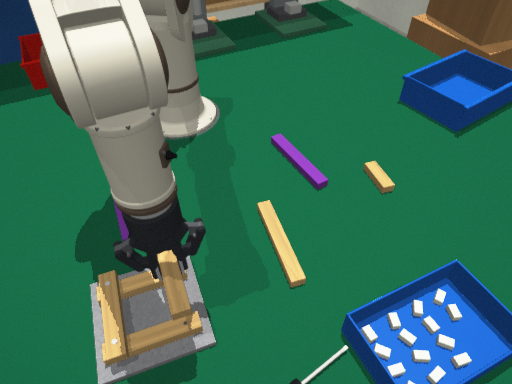

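Batten parallel, above the empty place, 110 mm from the fixed batten. Lowering.

Request:
{"method": "step_arm", "body": {"targets": [{"dp":[0,-2,20],"dr":[0,0,0],"fingers":0},{"dp":[0,0,22],"dr":[0,0,0],"fingers":0},{"dp":[0,0,12],"dr":[0,0,0],"fingers":0},{"dp":[0,0,6],"dr":[0,0,0],"fingers":0},{"dp":[0,0,3],"dr":[0,0,0],"fingers":0},{"dp":[0,0,1],"dr":[0,0,0],"fingers":0},{"dp":[0,0,0],"dr":[0,0,0],"fingers":0}]}}

```text
time_s: 9.02
tcp_pos: [0.5842, -0.1852, 0.0388]
eef_rot: [-3.141, -0.0, -1.655]
force: [-0.4, 0.1, -1.3]
finger_gap: 0.029
```

Request:
{"method": "step_arm", "body": {"targets": [{"dp":[0,1,2],"dr":[0,0,0],"fingers":0},{"dp":[0,0,1],"dr":[0,0,0],"fingers":0},{"dp":[0,0,0],"dr":[0,0,0],"fingers":0}]}}

```text
time_s: 9.4
tcp_pos: [0.5827, -0.1849, 0.0353]
eef_rot: [3.142, -0.0, -1.655]
force: [-0.2, 0.2, -0.3]
finger_gap: 0.0294
```

Request:
{"method": "step_arm", "body": {"targets": [{"dp":[0,0,1],"dr":[0,0,0],"fingers":0},{"dp":[0,0,0],"dr":[0,0,0],"fingers":0}]}}

```text
time_s: 9.65
tcp_pos: [0.5829, -0.1849, 0.0348]
eef_rot: [-3.141, -0.0, -1.655]
force: [-1.6, 0.4, 4.5]
finger_gap: 0.0291
```

Contact (4.5 N). Releasing partly, then fully, then up.

Request:
{"method": "step_arm", "body": {"targets": [{"dp":[0,0,0],"dr":[0,0,0],"fingers":0.45},{"dp":[0,0,0],"dr":[0,0,0],"fingers":0.6},{"dp":[0,0,0],"dr":[0,0,0],"fingers":0.8},{"dp":[0,0,0],"dr":[0,0,0],"fingers":0.8},{"dp":[0,0,-15],"dr":[0,0,0],"fingers":0.8},{"dp":[0,0,-35],"dr":[0,0,0],"fingers":0.8},{"dp":[0,0,-45],"dr":[0,0,0],"fingers":0.8},{"dp":[0,0,-50],"dr":[0,0,0],"fingers":1},{"dp":[0,0,-20],"dr":[0,0,0],"fingers":1},{"dp":[0,0,0],"dr":[0,0,0],"fingers":1}]}}

```text
time_s: 10.9
tcp_pos: [0.5838, -0.1852, 0.2014]
eef_rot: [-3.138, -0.001, -1.655]
force: [-0.0, 0.5, 0.1]
finger_gap: 0.0852
```

```bash
python3 look.py w6
```

```text
10.9 [ 0.583846   -0.18521556  0.20142436] [-3.13789720e+00 -1.27835461e-03 -1.65503190e+00] [ 0.66  0.48 -0.53  1.68  0.27  1.05 -1.61]
wood [ 80. 198.] [[539.8, 36.6, 211.3, 39.4, -8.2], [544.6, 28.1, 203.4, 37.9, -8.2], [552.4, 14.0, 190.4, 35.5, -8.2]]
wood [366. 166.] [[563.5, -304.7, 175.6, 34.4, -4.8], [567.3, -300.6, 169.1, 33.2, -4.8], [573.7, -293.6, 158.3, 31.0, -4.8]]
wood [287. 164.] [[572.3, -220.2, 176.2, 124.9, -4.8], [575.8, -219.2, 169.6, 120.3, -4.8], [581.7, -217.4, 158.8, 112.6, -4.8]]
grey [311. 163.] [[575.5, -243.1, 83.9, 77.4, 85.2]]
grey [313.  88.] [[659.6, -249.2, 139.8, 24.5, 84.7]]
```

View pics/w6.png

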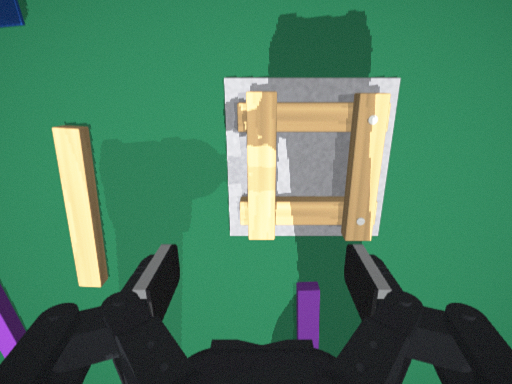

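Batten lies in place: ends at rows 92/240, matching the fixed one (94/240). On to the long batten.

Request:
{"method": "step_arm", "body": {"targets": [{"dp":[-22,6,0],"dr":[0,0,0],"fingers":1},{"dp":[-45,13,0],"dr":[0,0,0],"fingers":1},{"dp":[-45,13,0],"dr":[0,0,0],"fingers":1},{"dp":[-45,13,0],"dr":[0,0,0],"fingers":1},{"dp":[-45,12,0],"dr":[0,0,0],"fingers":1},{"dp":[-20,6,0],"dr":[0,0,0.057],"fingers":1},{"dp":[0,0,0],"dr":[0,0,0],"fingers":1},{"dp":[0,0,0],"dr":[0,0,0],"fingers":1}]}}

```text
time_s: 11.95
tcp_pos: [0.538, 0.0409, 0.1983]
eef_rot: [3.14, -0.001, -1.711]
force: [0.1, -0.4, 0.2]
finger_gap: 0.0856
```

```bash
python3 look.py w7
```

```text
11.95 [0.53795825 0.04091072 0.19833778] [ 3.13989012e+00 -8.32980947e-04 -1.71119430e+00] [ 0.37  0.37 -0.6   1.86  0.25  0.99 -2.05]
wood [ 28. 241.] [[479.4, 343.1, 91.7, 30.5, -8.1], [484.7, 331.4, 88.3, 29.4, -8.1], [493.6, 311.8, 82.5, 27.5, -8.1]]
wood [260. 151.] [[540.5, 41.9, 208.4, 30.1, -8.2], [543.5, 41.5, 200.6, 29.0, -8.2], [548.6, 40.7, 187.6, 27.1, -8.2]]
wood [492.  92.] [[578.1, -217.4, 173.5, 54.0, -5.0], [579.7, -208.2, 167.0, 52.0, -5.0], [582.5, -192.8, 156.1, 48.6, -5.0]]
grey [440.  85.] [[581.5, -163.2, 183.7, 44.8, -6.6]]
```

View pics/w7.png

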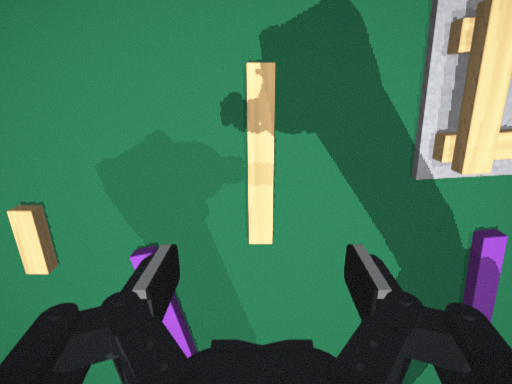

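Cap centred under the jaws at (260,151), corners rows 62–244. Descend and grip.

Request:
{"method": "step_arm", "body": {"targets": [{"dp":[-1,-2,40],"dr":[0,0,0.003],"fingers":1},{"dp":[0,0,45],"dr":[0,0,0],"fingers":1},{"dp":[0,0,45],"dr":[0,0,0],"fingers":1},{"dp":[0,0,30],"dr":[0,0,0],"fingers":1},{"dp":[0,0,20],"dr":[0,0,0],"fingers":1},{"dp":[0,0,12],"dr":[0,0,0],"fingers":1},{"dp":[0,0,3],"dr":[0,0,0],"fingers":1},{"dp":[0,0,0],"dr":[0,0,0],"fingers":1}], "newtons": 40}}

```text
time_s: 13.0
tcp_pos: [0.5415, 0.0423, 0.005]
eef_rot: [-3.14, 0.0, -1.715]
force: [-0.5, 0.5, 0.5]
finger_gap: 0.0854
```

Request:
{"method": "step_arm", "body": {"targets": [{"dp":[0,0,0],"dr":[0,0,0],"fingers":0},{"dp":[0,0,0],"dr":[0,0,0],"fingers":0},{"dp":[0,0,0],"dr":[0,0,0],"fingers":0},{"dp":[0,0,0],"dr":[0,0,0],"fingers":0},{"dp":[0,0,0],"dr":[0,0,0],"fingers":0},{"dp":[0,0,0],"dr":[0,0,0],"fingers":0}]}}

```text
time_s: 13.75
tcp_pos: [0.5412, 0.0423, 0.0048]
eef_rot: [-3.141, -0.0, -1.715]
force: [-0.5, -0.3, 5.2]
finger_gap: 0.0289
```

Request:
{"method": "step_arm", "body": {"targets": [{"dp":[0,0,-10],"dr":[0,0,0],"fingers":0},{"dp":[0,0,-25],"dr":[0,0,0],"fingers":0},{"dp":[0,0,-40],"dr":[0,0,0],"fingers":0},{"dp":[0,0,-45],"dr":[0,0,0],"fingers":0},{"dp":[0,0,-20],"dr":[0,0,0],"fingers":0},{"dp":[0,0,0],"dr":[0,0,0],"fingers":0}]}}

```text
time_s: 14.5
tcp_pos: [0.542, 0.0423, 0.1462]
eef_rot: [-3.138, 0.0, -1.715]
force: [-0.1, 0.0, -1.7]
finger_gap: 0.0292
```

Request:
{"method": "step_arm", "body": {"targets": [{"dp":[0,0,0],"dr":[0,0,-0.1],"fingers":0},{"dp":[0,0,0],"dr":[0,0,-0.17],"fingers":0},{"dp":[0,0,0],"dr":[0,0,-0.17],"fingers":0},{"dp":[0,0,0],"dr":[0,0,-0.17],"fingers":0},{"dp":[0,0,0],"dr":[0,0,-0.17],"fingers":0},{"dp":[0,0,0],"dr":[0,0,-0.17],"fingers":0},{"dp":[0,0,0],"dr":[0,0,-0.17],"fingers":0},{"dp":[0,0,0],"dr":[0,0,-0.17],"fingers":0},{"dp":[0,0,0],"dr":[0,0,-0.17],"fingers":0},{"dp":[0,0,0],"dr":[0,0,-0.171],"fingers":0}]}}

```text
time_s: 15.75
tcp_pos: [0.5396, 0.0422, 0.1428]
eef_rot: [-3.141, 0.003, -0.078]
force: [0.6, 0.4, -0.7]
finger_gap: 0.0291
```

Request:
{"method": "step_arm", "body": {"targets": [{"dp":[0,0,0],"dr":[0,0,0],"fingers":0},{"dp":[0,0,0],"dr":[0,0,0],"fingers":0}]}}

```text
time_s: 16.0
tcp_pos: [0.5402, 0.0423, 0.1435]
eef_rot: [-3.141, 0.001, -0.087]
force: [-0.5, -0.5, -0.6]
finger_gap: 0.0288
```

```bash
python3 look.py w8
```

```text
16.0 [0.54021364 0.04226899 0.14352067] [-3.14136347e+00  1.41656892e-03 -8.71705779e-02] [ 0.6   0.57 -0.95  1.89  0.56  0.98 -0.69]
wood [261. 183.] [[536.4, 2.0, 329.5, 61.8, 85.1], [536.9, 7.6, 314.6, 59.0, 85.1], [537.8, 16.9, 289.8, 54.3, 85.1]]
```

View pics/w8.png

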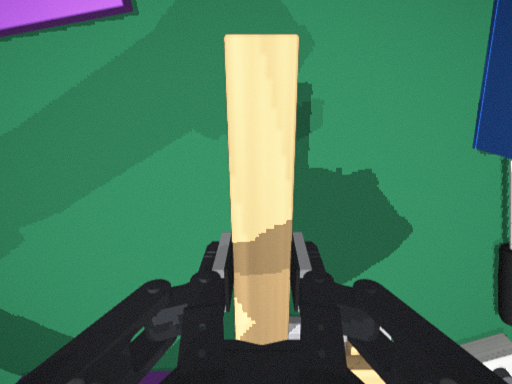

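Cap held straight; far end at row 36. Checking its centring and carrying it over the crib.

Run:
```python
from h import *
T=np.load('w8.npy')
c=cast([262,36],.159,'wrist',T)[0];print((np.linalg.inv(T)@np.r_[c,1])[:3]*1000)
```

```text
[   0.33684372 -102.67427697  -15.45629556]
```

Request:
{"method": "step_arm", "body": {"targets": [{"dp":[5,22,0],"dr":[0,0,0],"fingers":0},{"dp":[10,44,0],"dr":[0,0,0],"fingers":0},{"dp":[10,44,0],"dr":[0,0,0],"fingers":0},{"dp":[10,44,0],"dr":[0,0,0],"fingers":0},{"dp":[10,44,0],"dr":[0,0,0],"fingers":0},{"dp":[10,44,0],"dr":[0,0,0],"fingers":0},{"dp":[7,30,0],"dr":[0,0,-0.003],"fingers":0},{"dp":[1,6,0],"dr":[0,0,0],"fingers":0},{"dp":[0,0,0],"dr":[0,0,0],"fingers":0},{"dp":[0,0,0],"dr":[0,0,0],"fingers":0}]}}

```text
time_s: 17.3
tcp_pos: [0.5804, -0.2378, 0.1445]
eef_rot: [-3.141, -0.0, -0.079]
force: [-0.6, -0.6, -1.0]
finger_gap: 0.0287
```

```bash
python3 look.py w9; python3 -c "
from h import *
cv2.imwrite('pics/s9.png',ctrl.grab_frame('scene'))"
```

```text
17.3 [ 0.58041784 -0.23775365  0.14449746] [-3.14086313e+00 -1.25067892e-05 -7.86119755e-02] [ 0.96  0.69 -0.89  1.67  0.6   1.07 -0.19]
wood [198. 240.] [[512.0, -304.1, 60.3, 40.1, -4.5], [515.4, -297.4, 57.6, 38.3, -4.5], [521.0, -286.1, 53.1, 35.3, -4.5]]
wood [261. 172.] [[576.6, -278.3, 330.7, 180.4, 85.2], [577.0, -272.7, 315.9, 172.2, 85.2], [577.8, -263.4, 291.1, 158.7, 85.2]]
grey [476. 137.] [[794.0, -224.5, 56.9, 56.1, -72.8]]
grey [198.  88.] [[522.8, -152.9, 64.1, 26.4, -4.5]]
```

View pics/w9.png

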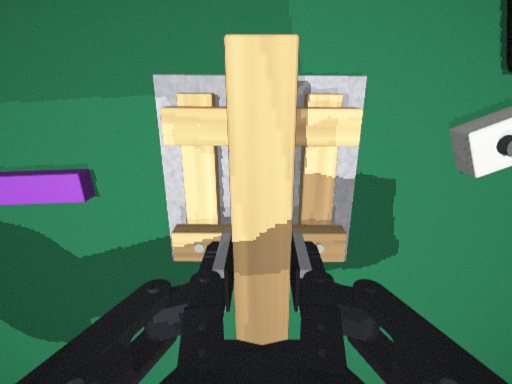

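View pics/s9.png

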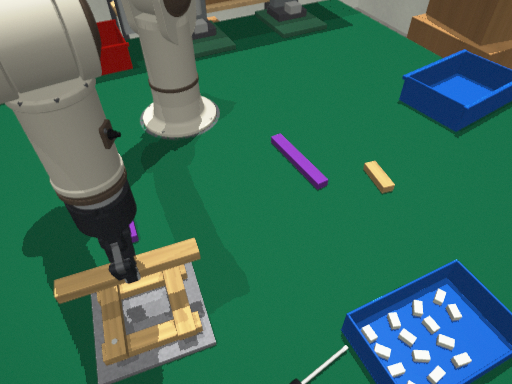

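Cap is over the middle (the placed batten spans columns 161–361, middle 261 = cap's centre line). Lowering.

Request:
{"method": "step_arm", "body": {"targets": [{"dp":[-1,0,20],"dr":[0,0,0],"fingers":0},{"dp":[-1,0,28],"dr":[0,0,0],"fingers":0},{"dp":[0,0,20],"dr":[0,0,0],"fingers":0},{"dp":[0,0,9],"dr":[0,0,0],"fingers":0},{"dp":[0,0,5],"dr":[0,0,0],"fingers":0},{"dp":[0,0,2],"dr":[0,0,0],"fingers":0},{"dp":[0,0,0],"dr":[0,0,0],"fingers":0}]}}

```text
time_s: 18.27
tcp_pos: [0.5788, -0.2399, 0.0609]
eef_rot: [3.141, -0.001, -0.081]
force: [0.0, 0.8, -0.7]
finger_gap: 0.0288
```

Request:
{"method": "step_arm", "body": {"targets": [{"dp":[0,0,2],"dr":[0,0,0],"fingers":0},{"dp":[0,0,1],"dr":[0,0,0],"fingers":0},{"dp":[0,0,1],"dr":[0,0,0],"fingers":0},{"dp":[0,0,0],"dr":[0,0,0],"fingers":0}]}}

```text
time_s: 18.77
tcp_pos: [0.5784, -0.24, 0.0569]
eef_rot: [3.141, -0.0, -0.081]
force: [-2.6, -0.2, 4.4]
finger_gap: 0.0288
```

Contact at the expected height. Release, rise.

Request:
{"method": "step_arm", "body": {"targets": [{"dp":[0,0,0],"dr":[0,0,0],"fingers":0.45},{"dp":[0,0,0],"dr":[0,0,0],"fingers":0.6},{"dp":[0,0,0],"dr":[0,0,0],"fingers":0.7},{"dp":[0,0,0],"dr":[0,0,0],"fingers":0.7},{"dp":[0,0,-15],"dr":[0,0,0],"fingers":0.7},{"dp":[0,0,-35],"dr":[0,0,0],"fingers":0.7},{"dp":[0,0,-45],"dr":[0,0,0],"fingers":0.7},{"dp":[0,0,-45],"dr":[0,0,0],"fingers":1},{"dp":[0,0,-40],"dr":[0,0,0],"fingers":1},{"dp":[0,0,0],"dr":[0,0,0],"fingers":1}]}}

```text
time_s: 20.02
tcp_pos: [0.5808, -0.2398, 0.2414]
eef_rot: [3.139, -0.007, -0.081]
force: [1.1, 0.6, -0.2]
finger_gap: 0.0853
```

```bash
python3 look.py w10; python3 -c "
from h import *
cv2.imwrite('pics/s10.png',ctrl.grab_frame('scene'));cv2.imwrite('pics/t10.png',ctrl.grab_frame('top'))"
```

```text
20.025 [ 0.58083551 -0.23979366  0.24142179] [ 3.13913282 -0.00741858 -0.08057841] [ 1.01  0.59 -0.96  1.59  0.51  1.22 -0.13]
wood [251. 151.] [[576.9, -254.6, 243.2, 174.1, 84.5], [577.2, -251.3, 235.2, 168.4, 84.5], [577.7, -245.9, 221.8, 158.8, 84.5]]
```

View pics/w10.png

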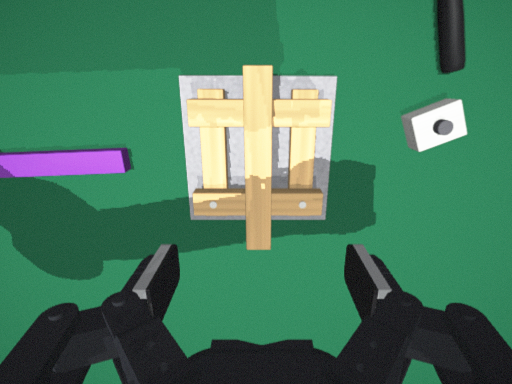

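View pics/s10.png

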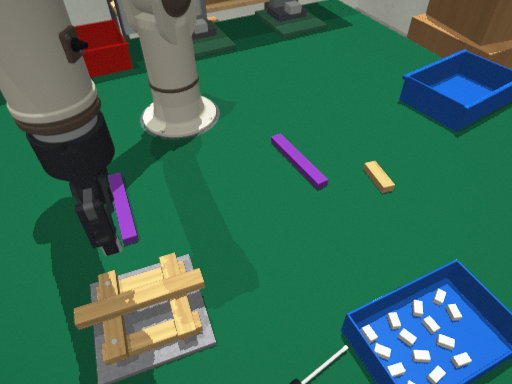

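Both lie in place: cap columns 244–272, rows 66–249; placed batten columns 188–331 at row ~113. Numeric check.

Run:
```python
from h import *
T=np.load('w10.npy')
cap=cast([[244,66],[272,66],[246,249],[271,249]],.072,'wrist',T)
b=cast([[188,99],[187,126],[331,99],[331,126]],.052,'wrist',T)
s=cast([[213,205],[303,205]],.052,'wrist',T)
ex=np.array([np.cos(np.radians(85.2)),np.sin(np.radians(85.2))]);ey=np.array([-ex[1],ex[0]])
o=s.mean(0)[:2]+55*ex/1000
for p in(cap,b,s):
    d=(p.mean(0)[:2]-o)*1000;print('crib xy',d@ex,d@ey)
a=cap[:2].mean(0)-cap[2:].mean(0);print(np.linalg.norm(a),np.degrees(np.arctan2(a[1],a[0])))
a=b[2:].mean(0)-b[:2].mean(0);print(np.linalg.norm(a),np.degrees(np.arctan2(a[1],a[0])))
st=ctrl.state();print(st['force'],st['finger_gap'])
print(ctrl.sign_off())
```

```text
crib xy -1.2319628796643705 -0.3421657918209844
crib xy 55.63233507092947 -1.4872453302913837
crib xy -54.99999999999999 -8.453419448374375e-15
0.2071880981616845 85.35052738938948
0.15883413679605135 -4.628643802986152
[-0.67449312  0.03150397 -1.02282249] 0.08519393076989051
the job is handed in; nothing more can be done
None
```

I placed the 160 mm batten in the empty place of the second layer. I then laid the 210 mm batten on top, crosswise over the middle. Both were lowered to a light contact of about 4.5 N before I released them, and the job is handed in at about 20 s; no verdict was reported.

| Batten | Position in the crib frame (last wrist picture) | Target | Angle off |
|---|---|---|---|
| 160 mm | x +55.6, y −1.5 mm | x +55, y 0 mm | within about 0.2° |
| 210 mm | x −1.2, y −0.3 mm | x 0, y 0 mm | within about 0.2° |

- **Heights:** these were not measured after release. They follow from the tool height at contact, which matched the expected layer heights.
- **Offcut and clearance:** the offcut appears unmoved, judged by eye in the last scene picture. The open gripper stood about 0.17 m clear of the top batten.
- **Disagreement:** at the start, the top and scene cameras differed by about 5 mm, so I used the wrist camera for the final positions.
- **Refused calls:** my first two move calls were refused because "dr" was missing. The arm did not move.

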